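# Shim a compressor unit level

## Task

The compressor unit on the bench hangs low at its single front foot. Take the orange wedge shim, set it flat on the bench with its thin end under that foot, and gently push it in until the bubble of the level on top sits between its two lines; then let go, leaving the unit resting on the shim. Raise the unit only with the shim without touching the unit itself, do not jam the shim hard under it, and leave the other things on the bench where they are.

Things in the scene. Friction and masses are not known exactly. Their poses are not given: they have to be found in the camera images.
- wedge: orange plastic wedge shim, loose, flat on the bench on either side of the unit: 155 long, 36 wide, 120 g. Origin: underside, middle of the thick tail; x to the thin nose, z up. Tail block 55 long, 27 high (x -27.5 to +27.5); from x = +27.5 the top slopes straight down, 24 in 100, to the nose at x = +127.5, 3 thick. Once under load it stays by friction when let go
- unit: black compressor and condenser unit on a steel pan; a blue arm 26 wide, its top about 50 above the bench, reaches towards the robot and carries the front foot, ending 12 beyond it; the tall part (to 180 high) begins 60 behind the foot. Origin: on the tilt axis, about 30 above the bench; x to the rear, away from the foot (the shim goes in along +x); y is the tilt axis
- mount: two dark steel rear brackets fixed to the bench on which the unit tilts; origin at bench height (2 mm either way) between them, x as the unit's. At the start the unit hangs on a lower stop, 0.045 rad low at the foot; an upper stop allows 0.016 rad past level, and pushing the shim on from there jams it. Weight on the foot about 4 to 10 N
- foot (a point): lowest point of the front foot, a smooth black dome of radius 10 on a springy stem, on the unit's centre line 200 ahead of the tilt axis. At the start it hangs 4 to 8 above the bench. Under load it gives about 1 mm per 1.2 N before the unit begins to rise; the load is hidden, so how far the shim must go cannot be worked out from readings: watch the level
- bubble (a joint): position (m) of the level's bubble along the vial: 0 = centred, positive = towards the rear (foot low), 0.036 at the start. It moves 0.8 m per radian of tilt: about 0.96 mm for each mm the shim slides in once the unit rises; level comes with some 55 to 95 mm of the slope past the foot. Between the lines = within 0.002 either way
- vial_mid (a point): middle of the vial on top of the unit: a green strip 112 long, along the unit's x, in a yellow bar level 150 long, with two black lines across it 25 apart (inner edges); the white bubble is 21 long. About 180 above the bench
- packer: loose flat steel plate 75 x 36 x 10, a bystander; origin under its centre
- spray: white and blue spray can, 56 diameter, 170 high, a bystander; origin under its centre
- screwdriver: screwdriver with red handle, a bystander
- wrench: steel spanner, a bystander
- fitting: loose brass fitting 28 diameter, 32 high, a bystander; origin under its centre
Not all that is in view belongs to the job. Of the things like the wedge, leave any that is pink; of the rest the smaller one is meant.

How it is judged:
On the way:
1. the shim's slope is under the foot while the unit still hangs low, the shim flat on the bench (x of foot in the frame of wedge between 0.075 and 0.127 m and y of foot in the frame of wedge between -0.016 and 0.016 m and value of joint bubble above 0.027 m and height (world z) of wedge below 0.006 m and angle between wedge's own z axis and vertical below 0.08 rad), for 0.02 s.
At the end, for the whole second after the job is handed in: the bubble is between its lines (within 2 mm of centre), the unit's foot rests on the shim's slope (within 18 mm of its centre line, bearing more than 1 N), the shim lies flat on the bench (underside within 4 mm, tilt under 0.05 rad) at rest and released (value of joint bubble between -0.002 and 0.002 m and contact force between wedge and unit above 1 N and y of foot in the frame of wedge between -0.018 and 0.018 m and height (world z) of wedge below 0.004 m and angle between wedge's own z axis and vertical below 0.05 rad and linear speed of wedge below 0.01 m/s); the robot touches nothing.
It fails at once if the shim is forced or jammed: more than 30 N between shim and unit (contact force between wedge and unit above 30 N).
It fails at once if the robot pushes or lifts the unit itself (over 4 N) (contact force between any of the fingers, the arm and unit above 4 N).
It fails at once if a bystander is shifted by more than 30 mm (distance of any of packer, spray, screwdriver, wrench, fitting from where it was at the start of the episode above 0.03 m).
It also fails if it takes over 61 s, if anything falls off the work surface, if the arm or the gripper's body presses on something with over 40 N, if the wrist force passes 120 N, or if a joint passes its speed limit or range.

## Robot

A 7-joint arm with a two-finger parallel gripper is mounted at the origin on the work surface. World frame = base frame: x ahead of the robot, y to its left, z up, the work surface at z = 0. Lengths are in m, angles in rad, forces in N, time in s.
With the tool pointing down it reaches from about 0.4 to 0.875 m from the base axis. Payload 4.4 kg.
Tool frame: the origin (TCP) lies between the finger pads; the fingertips stand 11 mm ahead of it and the grasp point (between the pads) lies 8 mm behind it; z points along the fingers, y is the direction in which the jaws open and shut (so a half turn about z gives the same grasp; the last joint's range is limited). The gripper opens to 85 mm and grips with 20 to 120 N. Pads are 22 mm wide; open, the fingers measure 114 mm over their backs; the gripper's body (76 mm by 85 mm) begins 54 mm behind the grasp point. The pads swing forward as they close: fully open they stand 13 mm farther back than shut.
Start: joints at [-1.272, 0.628, 0.038, 1.517, -0.027, 0.996, -0.02], TCP at [0.232, 0.607, 0.242] pointing down, gripper open.
Joint ranges: [-3.06, 3.06], [-0.37, 2.12], [-1.25, 1.32], [0.18, 2.47], [-1.1, 4.24], [0.23, 1.98], [-2.94, 2.94]. Speed limits (rad/s): [2.57, 2.57, 3.14, 3.14, 3.14, 3.14, 3.14].

## Interface

Orientations are given as [roll, pitch, yaw] about the fixed x, y, z axes, in that order (R = Rz(yaw) Ry(pitch) Rx(roll)).
In Python, from plant import * gives the robot as it stands.
- The arm moves only by the tool play_rows, never from a script. Its argument "increments" is a list that holds one entry, the list of rows, each a list of 4 numbers: the shift along the world's x, y, z in mm, then the turn about the world's z in rad. In form: [[[tx, ty, tz, twist], ...]]. A call has 1 to 8 rows; each row is the pose to reach, as a shift and turn from the pose measured when the call began; what a row does not reach only later rows make up. A row lasts 1/10 s, in which the tool goes at most 50 mm and 8.59 degrees, less where a joint would pass 70% of its speed; a pose out of reach is approached as far as the arm can. A call with a gripper value outside its range is refused whole. "gripper" is the closure, from -1 (fully open) to 1 (shut), set as the call begins (left out, the last holds). The fingers move at their own pace and stop on an object; "grip_force" is the grip in N (left out, the last holds). Time passes only in rows, so rows that repeat a pose let the fingers close. It gives the time, the measured TCP pose, the force and the opening at its end, in the units of the state.
- read_state(): the state, without advancing time (a new reading comes with each control period).
- capture(name): name is "side" or "top" or "wrist"; returns a dict with "image" (384x512x3 uint8, red, green, blue), "mtx" (3x3 intrinsics, pixels), "position" and "rotation" of the camera in the world; the wrist camera has in their place "T_tool_cam" (4x4, takes a point from camera to tool coordinates, whose origin is the TCP and whose axes are the flange's). Camera axes: x right, y down, z forward; pixel columns grow to the right and rows downward; lengths in m; the calibration is good to about 2 mm. A picture is of the moment at which its call begins: read the wrist's pose just before it. There is no depth.
- hand_in(): hands the job in, once; it reports no verdict.
The state is a dict: "time": time; "joints": joint angles; "joint_vel": joint speeds; "effort": joint torques, N m; "tool_pos": TCP position; "orientation": TCP orientation; "ft_force": force on the tool from outside, world axes, zero at the start; "moment": the same for the moment, N m; "grip_width": opening from 0.0 (shut) to 1.0 (fully open).
Only numpy, scipy, OpenCV 4.12 (cv2) and the standard library are available. Lean on these libraries where they do the work, as an engineer would, in place of code of your own. Each camera call takes 0.05 s, during which the arm holds its last target.

## Working session

There is one attempt and no reset: what is moved stays moved. The work goes in short steps, Python scripts to look and compute and a tool call to move; the robot and the scene stay as the last step left them, time stands still between calls to the robot, and variables do not carry over. Pictures are saved under pics/ and viewed, and the job is handed in when it is done.

Besides the shell and the picture viewer there is one more tool, called after "Request:" by a JSON object that holds its "op" and its "data", one argument or row to a line. play_rows: Moves the arm, as the interface text tells. Its arguments: {"type":"object","properties":{"increments":{"type":"array"},"gripper":{"type":"number"},"grip_force":{"type":"number"}},"required":["increments"]}

```bash
mkdir -p pics; ls; cat > h.py <<'E'
from plant import *
import numpy as np, cv2
def snap(n,f):
    c=capture(n); cv2.imwrite('pics/'+f+'.png',c['image'][:,:,::-1]); return c
def ray(c,u,v,z):
    d=np.array(c['rotation'])@np.linalg.inv(np.array(c['mtx']))@np.array([u,v,1.]); p=np.array(c['position']); return p+d*(z-p[2])/d[2]
def proj(c,P):
    q=np.array(c['rotation']).T@(np.array(P)-np.array(c['position'])); q=np.array(c['mtx'])@q; return q[:2]/q[2]
E
python3 - <<'E'
from h import *
for n in ['side','top']:
    c=snap(n,n+'0'); print(n,c['position'],np.round(c['rotation'],3).tolist(),np.round(c['mtx'],1).tolist())
s=read_state(); print(s)
E
```

```text
pics
side [0.2385412  0.90590435 0.93142328] [-2.26, 0.013, -2.824] [[407.6, 0.0, 254.6], [0.0, 407.6, 189.7], [0.0, 0.0, 1.0]]
top [ 0.40555299 -0.01661189  1.38144794] [-3.017, -0.012, -1.569] [[439.0, 0.0, 246.5], [0.0, 439.0, 193.2], [0.0, 0.0, 1.0]]
{'time': 0.1, 'joints': array([-1.27180593,  0.62924635,  0.03843871,  1.51826039, -0.02703578,
        0.99630495, -0.0200014 ]), 'joint_vel': array([ 5.06491161e-04, -3.66790539e-03,  1.62619808e-03, -1.89072616e-03,
       -4.06246427e-04, -5.31195050e-05,  2.12866523e-03]), 'effort': array([ 3.54059492e-03, -5.64537477e+01,  1.23090751e+00, -1.93974835e+01,
        1.13973810e-02,  5.37321816e-03,  3.04736068e-05]), 'tool_pos': array([0.23165587, 0.60674173, 0.24148806]), 'orientation': array([-3.13989075e+00, -1.69071674e-05,  2.77678644e+00]), 'ft_force': array([ 0.02837297,  0.04674422, -0.351162  ]), 'moment': array([0.00422005, 0.01657887, 0.00255595]), 'grip_width': 1.0011888517630074}
```

```bash
cat > h.py <<'E'
from plant import *
import numpy as np, cv2
from scipy.spatial.transform import Rotation as Ro
def Rm(c):
    r=np.array(c['rotation']); return r if r.shape==(3,3) else Ro.from_euler('xyz',r).as_matrix()
def snap(n,f):
    s=read_state() if n=='wrist' else None
    c=capture(n); cv2.imwrite('pics/'+f+'.png',c['image'][:,:,::-1])
    if s is not None:
        T=np.eye(4);T[:3,:3]=Ro.from_euler('xyz',s['orientation']).as_matrix();T[:3,3]=s['tool_pos'];T=T@np.array(c['T_tool_cam']);c['rotation']=T[:3,:3];c['position']=T[:3,3]
    return c
def ray(c,u,v,z):
    d=Rm(c)@np.linalg.inv(np.array(c['mtx']))@np.array([u,v,1.]); p=np.array(c['position']); return p+d*(z-p[2])/d[2]
def proj(c,P):
    q=Rm(c).T@(np.array(P)-np.array(c['position'])); q=np.array(c['mtx'])@q; return q[:2]/q[2]
E
echo
```

```text
(no output)
```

View pics/side0.png

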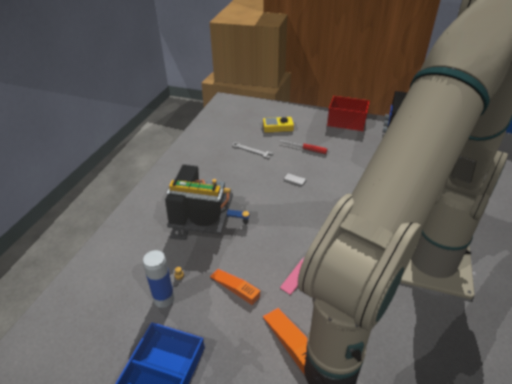

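View pics/top0.png

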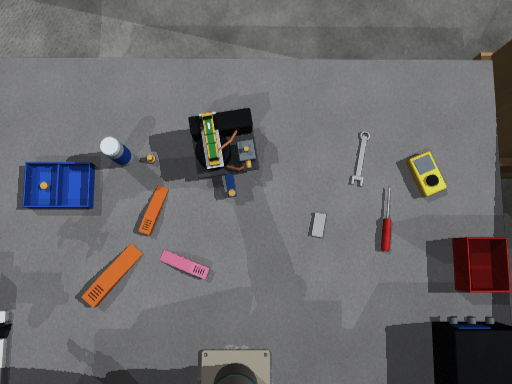

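```bash
python3 - <<'E'
from h import *
c=snap('top','t1'); im=c['image']
z=cv2.resize(im[90:270,110:280],None,fx=3.3,fy=3.3,interpolation=cv2.INTER_CUBIC);cv2.imwrite('pics/t1z.png',z[:,:,::-1])
s=snap('side','s1'); z=cv2.resize(s['image'][150:310,150:270],None,fx=3.7,fy=3.7,interpolation=cv2.INTER_CUBIC);cv2.imwrite('pics/s1z.png',z[:,:,::-1])
for n,k,zz in(('top',c,0.015),('side',s,0.015)):
    hsv=cv2.cvtColor(k['image'],cv2.COLOR_RGB2HSV)
    for nm,lo,hi in(('orange',(5,170,120),(16,255,255)),('blue',(105,130,40),(125,255,255))):
        m=cv2.inRange(hsv,lo,hi); cn,_=cv2.findContours(m,cv2.RETR_EXTERNAL,cv2.CHAIN_APPROX_NONE)
        for q in cn:
            if cv2.contourArea(q)<25: continue
            r=cv2.minAreaRect(q); b=cv2.boxPoints(r)
            print(n,nm,cv2.contourArea(q),np.round(b,1).tolist(),[np.round(ray(k,*p,zz)[:2],3).tolist() for p in b])
E
```

```text
top orange 1100.5 [[80.9000015258789, 296.3999938964844], [130.10000610351562, 242.6999969482422], [142.3000030517578, 253.8000030517578], [93.0999984741211, 307.5]] [[0.26, 0.469], [0.422, 0.326], [0.388, 0.287], [0.227, 0.431]]
top orange 534.0 [[137.39999389648438, 230.10000610351562], [157.3000030517578, 184.5], [168.5, 189.39999389648438], [148.6999969482422, 235.0]] [[0.461, 0.304], [0.604, 0.247], [0.588, 0.211], [0.446, 0.269]]
top blue 96.5 [[451.0, 324.0], [490.0, 324.0], [490.0, 328.0], [451.0, 328.0]] [[0.178, -0.656], [0.178, -0.775], [0.166, -0.774], [0.166, -0.655]]
top blue 103.0 [[224.60000610351562, 173.6999969482422], [232.5, 172.5], [235.1999969482422, 190.0], [227.3000030517578, 191.1999969482422]] [[0.639, 0.036], [0.643, 0.011], [0.587, 0.003], [0.583, 0.027]]
top blue 3112.0 [[22.0, 162.0], [94.0, 162.0], [94.0, 207.0], [22.0, 207.0]] [[0.674, 0.673], [0.675, 0.448], [0.532, 0.441], [0.532, 0.664]]
top blue 142.5 [[111.9000015258789, 159.10000610351562], [123.0, 145.0], [134.0, 153.60000610351562], [122.9000015258789, 167.8000030517578]] [[0.684, 0.392], [0.73
[... 575 characters left out ...]
, [205.6999969482422, 338.8999938964844], [183.5, 405.5]] [[0.683, 0.596], [0.725, 0.43], [0.532, 0.435], [0.515, 0.594]]
side blue 311.0 [[148.8000030517578, 280.1000061035156], [166.89999389648438, 275.5], [172.10000610351562, 296.5], [154.0, 301.0]] [[0.756, 0.318], [0.715, 0.289], [0.668, 0.348], [0.708, 0.376]]
side blue 42.5 [[227.5, 214.1999969482422], [228.1999969482422, 209.89999389648438], [240.6999969482422, 211.89999389648438], [239.89999389648438, 216.3000030517578]] [[0.643, 0.0], [0.648, -0.021], [0.605, -0.024], [0.6, -0.003]]
side blue 27.5 [[506.0, 121.0], [511.0, 121.0], [511.0, 132.0], [506.0, 132.0]] [[-0.306, -0.923], [-0.327, -0.929], [-0.313, -0.83], [-0.294, -0.823]]
```

View pics/t1z.png

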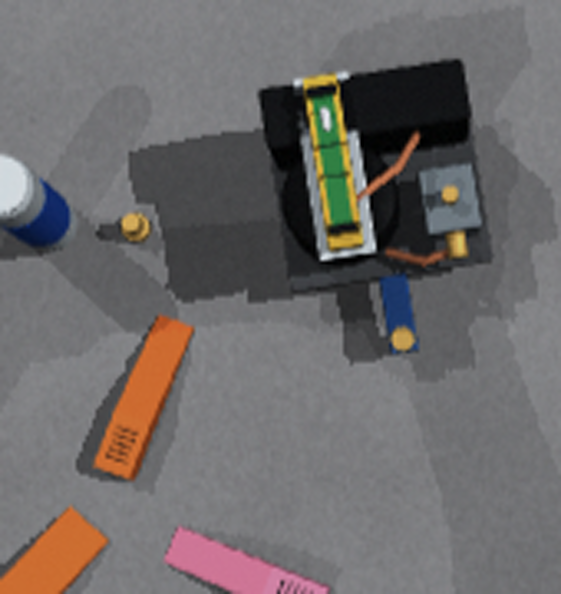

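View pics/s1z.png

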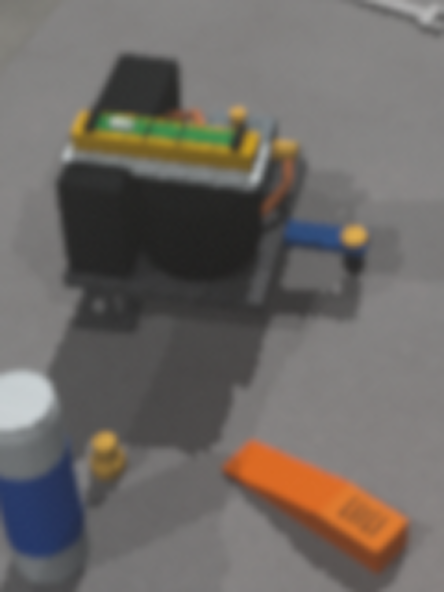

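Request:
{"op": "play_rows", "data": {
  "increments": [
    [[30,-40,0,0],[60,-80,0,0],[90,-120,0,0],[120,-160,0,0],[150,-200,0,0],[180,-240,0,0],[210,-285,0,0],[240,-328,0,0]]
  ],
  "gripper": -1,
  "grip_force": 30
}}

```text
time: 1.0
tool_pos: [0.4687, 0.2826, 0.2418]
orientation: [-3.14, -0.0, 2.777]
ft_force: [0.3, 0.2, 0.2]
grip_width: 0.995
```

```bash
python3 - <<'E'
from h import *
c=snap('wrist','w1'); print(c['position'],np.round(Rm(c),2).tolist(),c['mtx'],read_state()['tool_pos'])
im=c['image']
hsv=cv2.cvtColor(im,cv2.COLOR_RGB2HSV);m=cv2.inRange(hsv,(5,150,60),(17,255,255)); cn,_=cv2.findContours(m,cv2.RETR_EXTERNAL,cv2.CHAIN_APPROX_NONE)
for q in cn:
    if cv2.contourArea(q)>500:
        a=cv2.approxPolyDP(q,4,True)[:,0]; print([(p.tolist(),np.round(ray(c,*map(float,p),.027)[:2],4).tolist(),np.round(ray(c,*map(float,p),.002)[:2],4).tolist()) for p in a])
t=capture('top')
# foot and level
def zp(x,y):return (x/3.3+110-.35,y/3.3+90-.35)
print('stud',ray(t,*zp(402,339),.057))
for p,z in(((322,84),.186),((346,243),.179),((304,84),.186),((340,84),.186),((332,246),.179),((362,243),.179)): print(p,ray(t,*zp(*p),z))
for p in ((382,280),(408,278),(391,350),(417,347)): print(p,ray(t,*zp(*p),.05))
E
```

```text
[0.39904434 0.30880453 0.37352916] [[0.36, 0.89, 0.28], [0.93, -0.34, -0.11], [-0.0, 0.3, -0.95]] [[293.8786102    0.         254.89680732]
 [  0.         293.8786102  185.54657091]
 [  0.           0.           1.        ]] [0.47516462 0.27222565 0.24197341]
[([240, 146], [0.4477, 0.2712], [0.4513, 0.2684]), ([242, 250], [0.5774, 0.2222], [0.5903, 0.2159]), ([265, 251], [0.5897, 0.2502], [0.6035, 0.2459]), ([265, 147], [0.4594, 0.2984], [0.4638, 0.2977])]
[([314, 0], [0.3343, 0.3987], [0.3297, 0.4052]), ([266, 1], [0.3175, 0.3521], [0.3116, 0.3552]), ([239, 93], [0.3917, 0.2923], [0.3912, 0.2912]), ([275, 104], [0.4174, 0.3261], [0.4187, 0.3274])]
stud [0.5741761  0.01312532 0.057     ]
(322, 84) [0.77596114 0.07947882 0.186     ]
(346, 243) [0.64007428 0.05806291 0.179     ]
(304, 84) [0.7758776  0.09475539 0.186     ]
(340, 84) [0.7760447  0.06419749 0.186     ]
(332, 246) [0.63745657 0.06982336 0.179     ]
(362, 243) [0.64012905 0.04458389 0.179     ]
(382, 280) [0.63036435 0.03221928 0.05      ]
(408, 278) [0.63234178 0.00803727 0.05      ]
(391, 350) [0.56477524 0.02339517 0.05      ]
(417, 347) [ 0.56764741 -0.00064143  0.05      ]
```

View pics/w1.png

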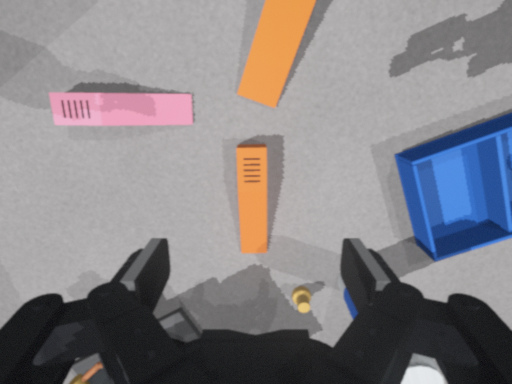

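Request:
{"op": "play_rows", "data": {
  "increments": [
    [[0,0,-30,0],[0,0,-70,0],[0,0,-110,0],[0,0,-110,0],[0,0,-110,0]]
  ]
}}

```text
time: 1.6
tool_pos: [0.4728, 0.2758, 0.132]
orientation: [-3.136, 0.004, 2.764]
ft_force: [0.3, 0.5, 0.5]
grip_width: 0.999
```

```bash
python3 - <<'E'
from h import *
c=snap('wrist','w2'); print(read_state()['tool_pos'])
im=c['image']
hsv=cv2.cvtColor(im,cv2.COLOR_RGB2HSV);m=cv2.inRange(hsv,(5,150,60),(17,255,255)); cn,_=cv2.findContours(m,cv2.RETR_EXTERNAL,cv2.CHAIN_APPROX_NONE)
for q in cn:
    if cv2.contourArea(q)>500:
        a=cv2.approxPolyDP(q,4,True)[:,0]; print([(p.tolist(),np.round(ray(c,*map(float,p),.027)[:2],4).tolist(),np.round(ray(c,*map(float,p),.002)[:2],4).tolist()) for p in a])
E
```

```text
[0.47380232 0.27639427 0.13315392]
[([240, 158], [0.4458, 0.2725], [0.4503, 0.2692]), ([235, 174], [0.4568, 0.2634], [0.4625, 0.2591]), ([244, 299], [0.5748, 0.2231], [0.5929, 0.2146]), ([272, 299], [0.5846, 0.2482], [0.6038, 0.2423]), ([274, 157], [0.4553, 0.2987], [0.4608, 0.2981])]
[([328, 0], [0.3641, 0.3733], [0.36, 0.3807]), ([259, 0], [0.3461, 0.3283], [0.3401, 0.3309]), ([236, 85], [0.3924, 0.2913], [0.3912, 0.29]), ([287, 103], [0.4191, 0.323], [0.4208, 0.325])]
```

View pics/w2.png

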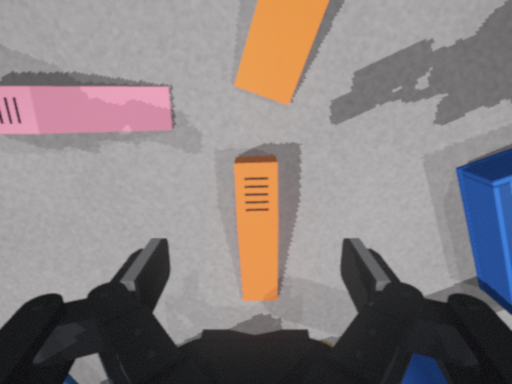

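Request:
{"op": "play_rows", "data": {
  "increments": [
    [[0,2,-40,0],[0,2,-80,0],[0,2,-105,0],[0,2,-117,0],[0,2,-117,0],[0,2,-117,0]]
  ]
}}

```text
time: 2.25
tool_pos: [0.4751, 0.2792, 0.0179]
orientation: [-3.141, 0.008, 2.764]
ft_force: [0.7, 0.3, 0.8]
grip_width: 1.003
```

```bash
python3 - <<'E'
from h import *
c=snap('wrist','w3'); s=read_state();print(s['tool_pos'],s['orientation'],s['ft_force'])
E
```

```text
[0.47519014 0.27929076 0.0181019 ] [-3.14140291  0.00786981  2.76380214] [ 0.79933155  0.24433468 -0.73343947]
```

View pics/w3.png

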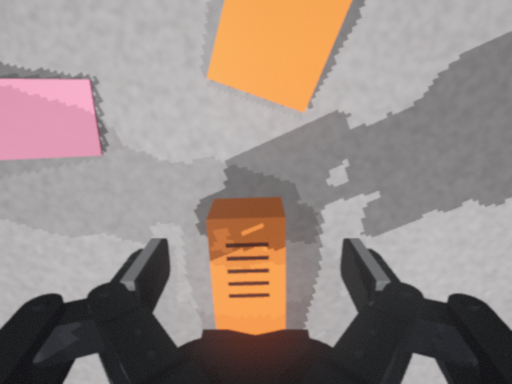

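Request:
{"op": "play_rows", "data": {
  "increments": [
    [[-1,-4,-2,0],[-1,-4,-2,0],[-1,-4,-2,0]]
  ]
}}

```text
time: 2.6
tool_pos: [0.4746, 0.2752, 0.0168]
orientation: [3.141, 0.009, 2.763]
ft_force: [0.3, 0.0, 0.2]
grip_width: 1.002
```

Request:
{"op": "play_rows", "data": {
  "increments": [
    [[0,0,0,0],[0,0,0,0],[0,0,0,0],[0,0,0,0],[0,0,0,0],[0,0,0,0],[0,0,0,0]]
  ],
  "gripper": 1,
  "grip_force": 30
}}

```text
time: 3.3
tool_pos: [0.4747, 0.2755, 0.017]
orientation: [3.141, 0.009, 2.764]
ft_force: [-0.8, 1.2, 3.6]
grip_width: 0.416
```

```bash
python3 - <<'E'
from h import *
c=snap('wrist','w4'); s=read_state();print(s['tool_pos'],s['orientation'],s['ft_force'],s['grip_width'])
E
```

```text
[0.47468077 0.27543989 0.01694694] [3.14061964 0.00869231 2.76352366] [-0.1349214   1.11050381  2.84117281] 0.41486271661083385
```

View pics/w4.png

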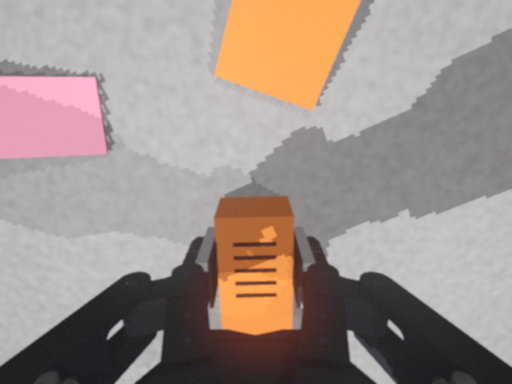

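Request:
{"op": "play_rows", "data": {
  "increments": [
    [[0,0,30,0],[0,0,65,0],[-5,-30,80,0.05],[-10,-70,80,0.13],[-20,-110,80,0.22],[-30,-150,80,0.31],[-40,-190,80,0.4],[-50,-225,80,0.48]]
  ]
}}

```text
time: 4.15
tool_pos: [0.4235, 0.0482, 0.0967]
orientation: [3.141, 0.007, -3.037]
ft_force: [0.4, -1.1, -2.0]
grip_width: 0.415
```

Request:
{"op": "play_rows", "data": {
  "increments": [
    [[-5,-20,0,0.02],[-9,-43,0,0.043],[-9,-43,0,0.043],[-9,-43,0,0.043],[-9,-43,0,0.043]]
  ]
}}

```text
time: 4.65
tool_pos: [0.4148, 0.0061, 0.0966]
orientation: [3.141, 0.008, -2.993]
ft_force: [-0.4, -0.4, -1.7]
grip_width: 0.42
```

```bash
python3 - <<'E'
from h import *
c=snap('top','t5'); s=read_state();print(s['tool_pos'],s['orientation'],s['ft_force'],s['grip_width'])
z=cv2.resize(c['image'][90:290,130:330],None,fx=3,fy=3,interpolation=cv2.INTER_CUBIC);cv2.imwrite('pics/t5z.png',z[:,:,::-1])
c=snap('wrist','w5')
c=snap('side','s5')
E
```

```text
[0.41483041 0.00630134 0.09659775] [ 3.1406856   0.00777361 -2.99267817] [-0.15122117  0.00333476 -1.07438987] 0.41733410239392027
```

View pics/t5z.png

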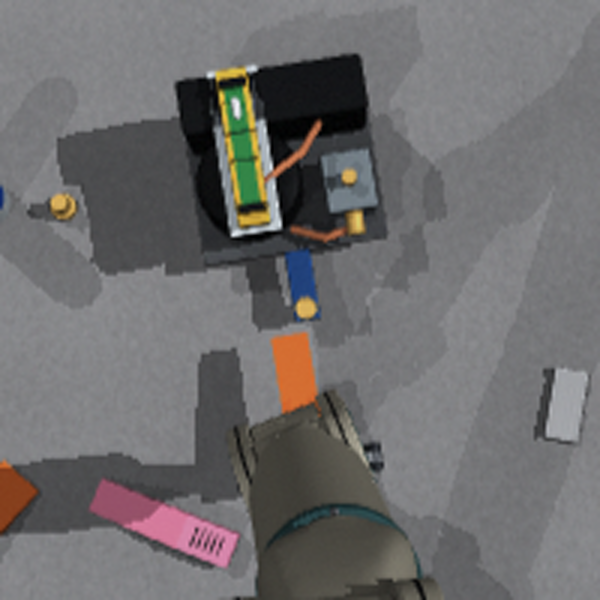

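View pics/w5.png

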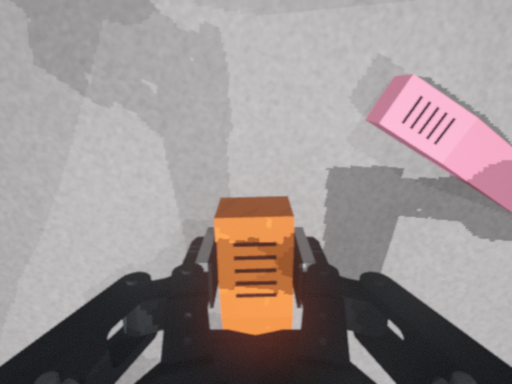

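View pics/s5.png

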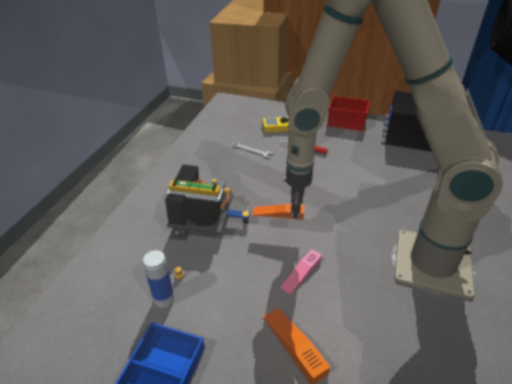

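Request:
{"op": "play_rows", "data": {
  "increments": [
    [[0,-16,-20,0],[0,-16,-45,0],[0,-16,-65,0],[0,-16,-76,0],[0,-16,-79,0],[0,-16,-79,0],[0,-16,-79,0]]
  ]
}}

```text
time: 5.5
tool_pos: [0.4149, -0.0092, 0.0173]
orientation: [3.14, 0.007, -2.991]
ft_force: [0.0, 0.8, -0.8]
grip_width: 0.416
```

```bash
cat > m.py <<'E'
from h import *
import sys
f=sys.argv[1]
c=snap('top',f); s=read_state();print(s['time'],s['tool_pos'],s['orientation'],s['ft_force'],s['grip_width'])
z=cv2.resize(c['image'][110:260,170:300],None,fx=4,fy=4,interpolation=cv2.INTER_CUBIC);cv2.imwrite('pics/'+f+'z.png',z[:,:,::-1])
E
python3 m.py t6
```

```text
5.55 [ 0.41490755 -0.00919095  0.01740098] [ 3.14051195  0.00758023 -2.9915047 ] [-0.54572428  0.66260928 -1.12709333] 0.413637296121609
```

View pics/t6z.png

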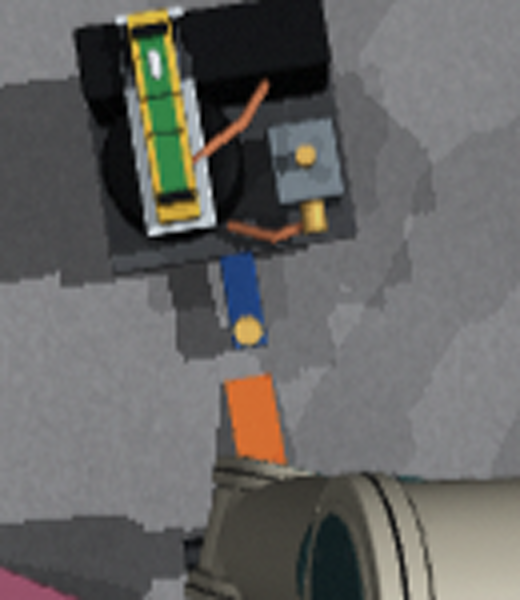

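```bash
cat > bub.py <<'E'
from h import *
# bubble along vial from top image: s from vial ends/lines profile
def vial(c,T=False):
    im=c['image'].astype(float)
    # axis of the vial: foot frame, yaw .148 ; ends by green mask
    hsv=cv2.cvtColor(c['image'],cv2.COLOR_RGB2HSV)
    return hsv
E
python3 - <<'E'
from h import *
t=cv2.imread('pics/t6.png'); c=capture('top')
def zp(x,y):return (x/4+170-.375,y/4+110-.375)
yaw=.15; d=np.array([np.cos(yaw),np.sin(yaw)]);n=np.array([-d[1],d[0]])
foot=np.array([.576,.013])
for nm,p,z in(('noseL',(225,382),.003),('noseR',(270,374),.003),('sL',(238,460),.0225),('sR',(287,460),.0225),('stud',(248,331),.055),('aL',(220,257),.05),('aR',(253,252),.05),('eL',(233,349),.05),('eR',(267,345),.05)):
    P=ray(c,*zp(*p),z)[:2]; print(nm,P.round(4),'along',((P-foot)@d).round(4),'lat',((P-foot)@n).round(4))
hsv=cv2.cvtColor(t,cv2.COLOR_BGR2HSV)
m=cv2.inRange(hsv,(40,80,30),(85,255,255)); nn,l,st,ce=cv2.connectedComponentsWithStats(m)
print([(st[i].tolist(),ce[i].round(1).tolist()) for i in range(1,nn) if st[i][4]>15])
E
```

```text
noseL [0.5405 0.0317] along -0.0323 lat 0.0238
noseR [ 0.5469 -0.0037] along -0.0312 lat -0.0122
sL [0.4781 0.0205] along -0.0957 lat 0.0221
sR [ 0.4782 -0.0173] along -0.1013 lat -0.0154
stud [0.5744 0.0127] along -0.0016 lat -0.0001
aL [0.6323 0.0346] along 0.0589 lat 0.013
aR [0.6363 0.0093] along 0.0591 lat -0.0126
eL [0.5612 0.0242] along -0.013 lat 0.0133
eR [ 0.5643 -0.0018] along -0.0137 lat -0.0129
[([204, 118, 13, 41, 230], [210.4, 139.0])]
```

Request:
{"op": "play_rows", "data": {
  "increments": [
    [[1,-5,0,0],[1,-5,0,0],[1,-5,0,0]]
  ]
}}

```text
time: 5.9
tool_pos: [0.4161, -0.0144, 0.0176]
orientation: [3.141, 0.008, -2.992]
ft_force: [0.1, 0.8, -1.1]
grip_width: 0.412
```

Request:
{"op": "play_rows", "data": {
  "increments": [
    [[0,0,0,0],[0,0,0,0],[0,0,0,0]]
  ],
  "gripper": 0
}}

```text
time: 6.2
tool_pos: [0.4162, -0.0143, 0.0177]
orientation: [3.141, 0.008, -2.992]
ft_force: [0.4, -0.1, -0.7]
grip_width: 0.502
```

Request:
{"op": "play_rows", "data": {
  "increments": [
    [[0,0,0,0],[0,0,0,0],[0,0,0,0],[0,0,0,0]]
  ],
  "gripper": 1,
  "grip_force": 25
}}

```text
time: 6.6
tool_pos: [0.4162, -0.0142, 0.0178]
orientation: [3.141, 0.009, -2.992]
ft_force: [-0.0, 0.1, 5.8]
grip_width: 0.417
```

Request:
{"op": "play_rows", "data": {
  "increments": [
    [[5,0.7,0,0],[10,1.5,0,0],[15,2.2,0,0],[20,3,0,0],[20,3,0,0]]
  ]
}}

```text
time: 7.1
tool_pos: [0.4331, -0.0122, 0.0178]
orientation: [-3.141, 0.003, -2.992]
ft_force: [-7.1, -1.3, 10.8]
grip_width: 0.417
```

```bash
python3 m.py t7; python3 - <<'E'
from h import *
c=snap('wrist','w7');c=snap('side','s7')
z=cv2.resize(c['image'][160:240,150:320],None,fx=4,fy=4,interpolation=cv2.INTER_CUBIC);cv2.imwrite('pics/s7z.png',z[:,:,::-1])
E
```

```text
7.15 [ 0.43311127 -0.01223237  0.01780856] [-3.14095982  0.00360812 -2.99230191] [-5.87930364 -0.46872263  9.7783316 ] 0.4159002712671071
```

View pics/t7z.png

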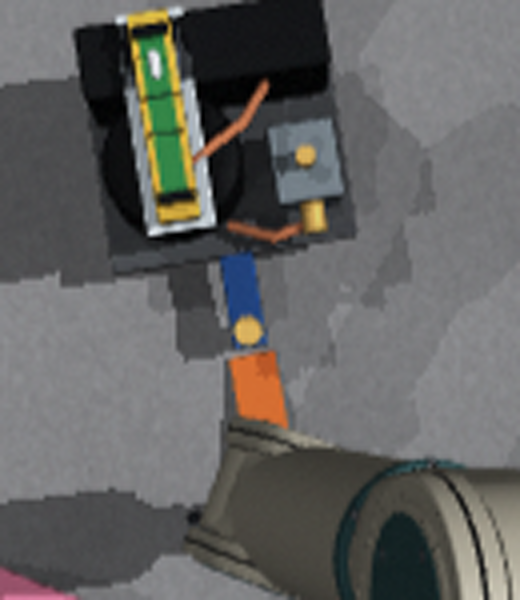

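View pics/s7z.png

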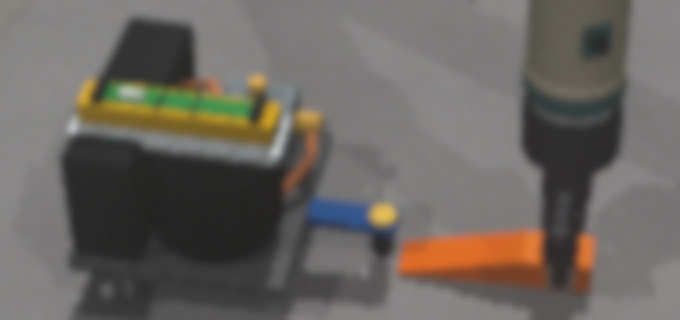

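View pics/w7.png

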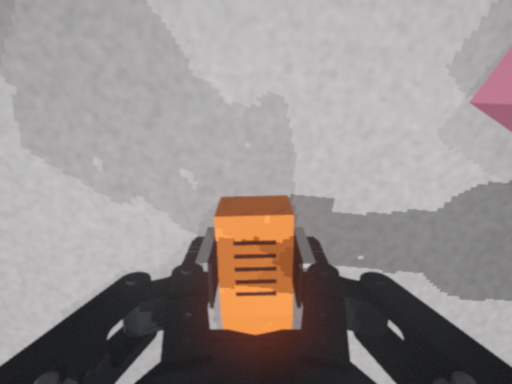

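```bash
cat > bub.py <<'E'
from h import *
import sys
def meas(f=None,verbose=True):
    s=read_state(); c=capture('top')
    if f:
        z=cv2.resize(c['image'][110:260,170:300],None,fx=4,fy=4,interpolation=cv2.INTER_CUBIC);cv2.imwrite('pics/'+f+'.png',z[:,:,::-1])
    yaw=.15;d=np.array([np.cos(yaw),np.sin(yaw),0]);n=np.array([-d[1],d[0],0])
    # vial axis: world points at height .182 about vial centre
    g=cv2.cvtColor(c['image'],cv2.COLOR_RGB2HSV);m=cv2.inRange(g[115:165,200:222],(40,80,30),(85,255,255))
    ys,xs=np.nonzero(m); p0=ray(c,210.4,139.,.182)
    u=np.arange(-.07,.0701,.0005); prof=[]
    for a in u:
        r=[]
        for b in np.arange(-.003,.0031,.001):
            q=proj(c,p0+a*d+b*n); r.append(cv2.getRectSubPix(c['image'].astype(np.float32),(1,1),tuple(map(float,q)))[0,0])
        prof.append(np.mean(r,0))
    prof=np.array(prof); return s,u,prof
if __name__=='__main__':
    s,u,p=meas(sys.argv[1])
    print(s['time'],s['tool_pos'].round(4),(s['ft_force']).round(1),s['orientation'].round(3))
    f=np.array([.575,.0128,0])-s['tool_pos'];D=f[0]*np.cos(.15)+f[1]*np.sin(.15);print('foot_x_w',round((D-.0044)*1e3,1))
    w=np.clip(p[:,0]-90,0,None); w[np.abs(u)>.052]=0
    print('bubble u mm',(w*u).sum()/w.sum()*1e3, 'wid',w.astype(bool).sum()*.5)
    if len(sys.argv)>2:
        for i in range(0,len(u),4): print(round(u[i]*1e3),p[i].astype(int))
E
python3 bub.py t8 v
```

```text
7.25 [ 0.4332 -0.0122  0.0178] [-6.8 -1.3 10.4] [-3.141  0.004 -2.992]
foot_x_w 139.6
bubble u mm 39.46604820458549 wid 22.0
-70 [198 161  59]
-68 [204 165  61]
-66 [192 154  56]
-64 [174 139  50]
-62 [124  99  38]
-60 [65 52 27]
-58 [27 26 24]
-56 [20 22 24]
-54 [25 41 31]
-52 [38 92 52]
-50 [ 46 118  64]
-48 [ 50 131  70]
-46 [ 50 134  72]
-44 [ 51 134  71]
-42 [ 51 134  71]
-40 [ 52 134  72]
-38 [ 51 133  71]
-36 [ 51 133  71]
-34 [ 51 134  72]
-32 [ 52 134  72]
-30 [ 51 134  71]
-28 [ 51 134  71]
-26 [ 51 134  71]
-24 [ 52 134  72]
-22 [ 52 134  72]
-20 [ 52 134  71]
-18 [ 52 134  71]
-16 [ 51 133  70]
-14 [ 49 127  67]
-12 [41 99 55]
-10 [ 43 108  59]
-8 [ 48 123  65]
-6 [ 50 132  70]
-4 [ 51 133  71]
-2 [ 51 134  71]
0 [ 51 133  70]
2 [ 51 133  70]
4 [ 51 133  70]
6 [ 51 133  70]
8 [ 51 133  70]
10 [ 51 132  70]
12 [ 49 127  68]
14 [ 40 100  56]
16 [39 96 54]
18 [ 43 110  60]
20 [ 49 126  67]
22 [ 50 131  70]
24 [ 50 132  70]
26 [ 51 132  70]
28 [ 84 138  99]
30 [125 156 136]
32 [171 189 181]
34 [186 201 195]
36 [192 205 201]
38 [193 204 201]
40 [195 205 203]
42 [199 207 206]
44 [196 206 204]
46 [185 200 195]
48 [145 177 156]
50 [ 95 150 110]
52 [ 59 136  77]
54 [ 48 126  67]
56 [ 41 109  57]
58 [29 79 41]
60 [21 47 29]
62 [18 26 23]
64 [19 20 23]
66 [24 24 24]
68 [88 76 37]
70 [189 158  59]
```

Request:
{"op": "play_rows", "data": {
  "increments": [
    [[5,0.7,0,0],[10,1.5,0,0],[14,2.1,0,0],[18,2.7,0,0],[22,3.3,0,0],[22,3.3,0,0]]
  ]
}}

```text
time: 7.9
tool_pos: [0.4514, -0.0101, 0.0179]
orientation: [-3.139, -0.002, -2.993]
ft_force: [-7.8, -1.6, 13.6]
grip_width: 0.412
```

```bash
python3 bub.py t9
```

```text
7.9 [ 0.4514 -0.0101  0.0179] [-7.8 -1.6 13.6] [-3.139e+00 -2.000e-03 -2.993e+00]
foot_x_w 121.2
bubble u mm 39.46566215328795 wid 22.0
```

View pics/t9.png

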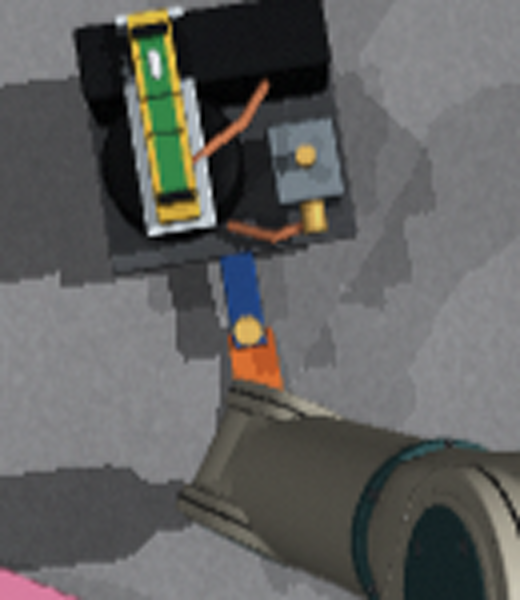

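Request:
{"op": "play_rows", "data": {
  "increments": [
    [[4,0.6,0.5,0],[8,1.2,1,0],[12,1.8,1,0],[16,2.4,1,0],[19,2.8,1,0],[19,2.8,1,0]]
  ]
}}

```text
time: 8.55
tool_pos: [0.4676, -0.0085, 0.0181]
orientation: [-3.137, -0.008, -2.994]
ft_force: [-8.7, -1.4, 1.9]
grip_width: 0.416
```

```bash
python3 bub.py t10
```

```text
8.55 [ 0.4676 -0.0085  0.0181] [-8.7 -1.4  1.9] [-3.137 -0.008 -2.994]
foot_x_w 105.0
bubble u mm 39.43759532573703 wid 22.0
```

Request:
{"op": "play_rows", "data": {
  "increments": [
    [[3,0.5,0,0],[6,0.9,0,0],[9,1.4,0,0],[11,1.7,0,0],[11,1.7,0,0]]
  ]
}}

```text
time: 9.1
tool_pos: [0.4711, -0.008, 0.0174]
orientation: [-3.135, -0.021, -2.993]
ft_force: [-16.3, -0.8, 14.6]
grip_width: 0.42
```

```bash
python3 bub.py t11
```

```text
9.1 [ 0.4711 -0.008   0.0174] [-16.3  -0.8  14.6] [-3.135 -0.021 -2.993]
foot_x_w 101.4
bubble u mm 39.46407477240421 wid 22.0
```

```bash
python3 - <<'E'
from h import *
c=snap('wrist','w11');c=snap('side','s11')
z=cv2.resize(c['image'][160:240,150:320],None,fx=4,fy=4,interpolation=cv2.INTER_CUBIC);cv2.imwrite('pics/s11z.png',z[:,:,::-1])
s=read_state();print(s['tool_pos'],s['ft_force'],s['moment'])
E
```

```text
[ 0.47117113 -0.00801765  0.01742771] [-16.66326217  -0.06591495  14.53595357] [-0.00567257  3.55819545  0.09430271]
```

View pics/w11.png

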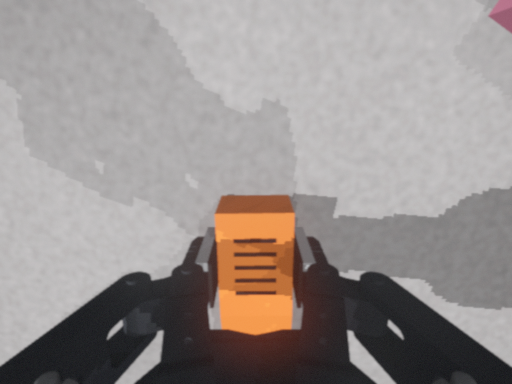

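View pics/s11z.png

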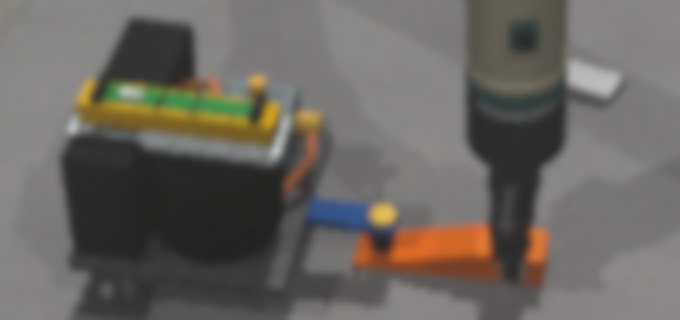

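View pics/t11.png

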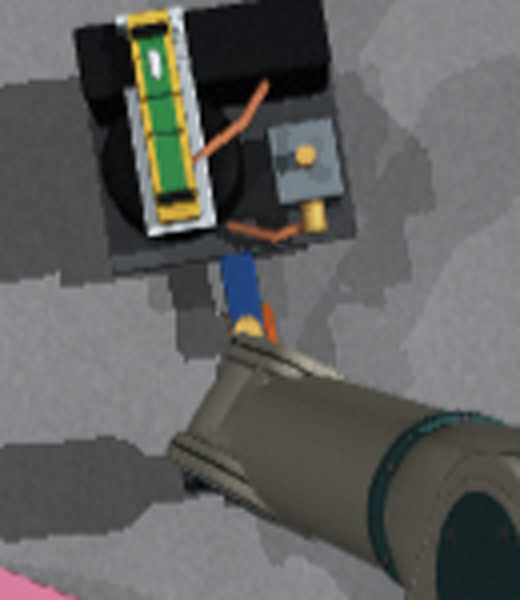

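Request:
{"op": "play_rows", "data": {
  "increments": [
    [[0,0,0,0],[0,0,0,0],[0,0,0,0],[0,0,0,0]]
  ],
  "gripper": -0.3
}}

```text
time: 9.65
tool_pos: [0.4725, -0.0079, 0.0175]
orientation: [-3.135, -0.019, -2.994]
ft_force: [0.6, -0.2, 0.4]
grip_width: 0.649
```

```bash
python3 bub.py t12; python3 - <<'E'
from h import *
c=snap('wrist','w12');c=snap('side','s12')
z=cv2.resize(c['image'][160:240,150:320],None,fx=4,fy=4,interpolation=cv2.INTER_CUBIC);cv2.imwrite('pics/s12z.png',z[:,:,::-1])
s=read_state();print(s['tool_pos'],s['ft_force'],s['moment'])
E
```

```text
9.65 [ 0.4725 -0.0079  0.0175] [ 0.6 -0.2  0.4] [-3.135 -0.019 -2.994]
foot_x_w 100.0
bubble u mm 39.42006425330654 wid 22.0
[ 0.47173476 -0.00800203  0.01745013] [0.01070631 0.72581511 0.2851867 ] [ 0.03759562 -0.0981053  -0.0257253 ]
```

View pics/w12.png

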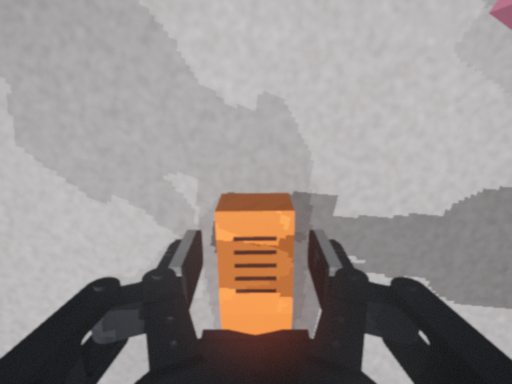

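View pics/s12z.png

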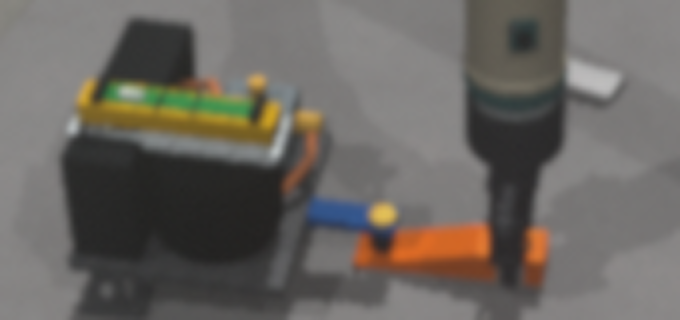

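Request:
{"op": "play_rows", "data": {
  "increments": [
    [[0,0,20,0],[0,0,40,0],[-15,-2.2,45,0],[-35,-5.2,45,0],[-42,-6.3,45,0],[-42,-6.3,45,0],[-42,-6.3,45,0]]
  ],
  "gripper": 1
}}

```text
time: 10.5
tool_pos: [0.4309, -0.014, 0.0625]
orientation: [-3.135, -0.019, -2.993]
ft_force: [0.6, 0.1, -0.0]
grip_width: -0.0
```

```bash
python3 bub.py t13; python3 - <<'E'
from h import *
c=snap('wrist','w13');s=read_state();print(s['grip_width'])
hsv=cv2.cvtColor(c['image'],cv2.COLOR_RGB2HSV);m=cv2.inRange(hsv,(5,150,60),(17,255,255))
E
```

```text
10.5 [ 0.4309 -0.014   0.0625] [ 0.6  0.1 -0. ] [-3.135 -0.019 -2.993]
foot_x_w 142.1
bubble u mm 39.46347571014433 wid 22.0
-0.002452658701461071
```

View pics/w13.png

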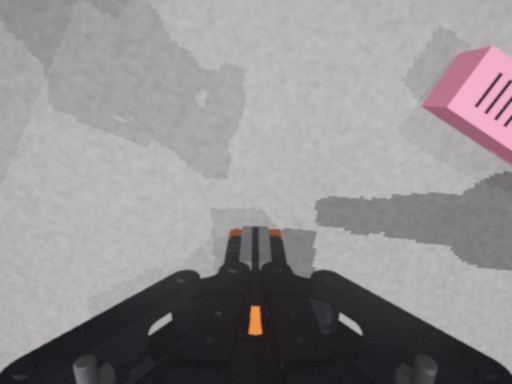

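View pics/t13.png

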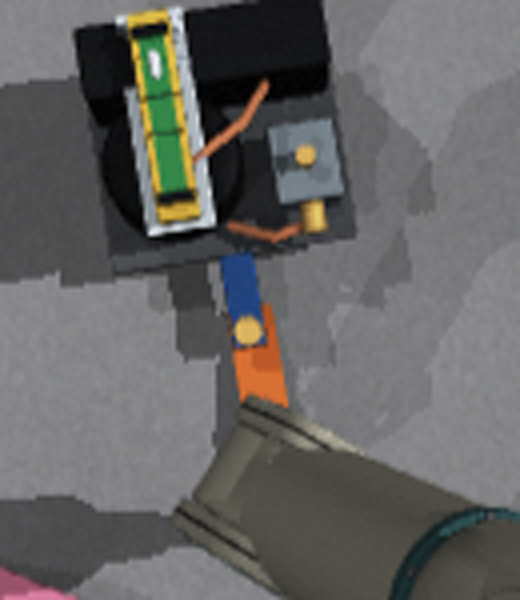

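```bash
python3 - <<'E'
from h import *
c=capture('top')
def zp(x,y):return (x/4+170-.375,y/4+110-.375)
yaw=.15; d=np.array([np.cos(yaw),np.sin(yaw)]);n=np.array([-d[1],d[0]])
foot=np.array([.575,.0128])
for nm,p,z in(('noseR',(272,306),.003),('sR',(287,400),.024),('sL',(242,400),.024),('sL2',(237,352),.012),('sR2',(279,352),.012)):
    P=ray(c,*zp(*p),z)[:2]; print(nm,P.round(4),'along',((P-foot)@d).round(4),'lat',((P-foot)@n).round(4))
E
```

```text
noseR [ 0.6011 -0.0051] along 0.0231 lat -0.0216
sR [ 0.5246 -0.0172] along -0.0544 lat -0.0221
sL [0.5245 0.0177] along -0.0492 lat 0.0124
sL2 [0.5633 0.0222] along -0.0102 lat 0.011
sR2 [ 0.5634 -0.0108] along -0.015 lat -0.0216
```

Request:
{"op": "play_rows", "data": {
  "increments": [
    [[0,1,-20,0],[0,1,-40,0],[0,1,-47,0],[0,1,-47,0]]
  ]
}}

```text
time: 11.05
tool_pos: [0.4305, -0.0127, 0.0146]
orientation: [-3.136, -0.021, -2.993]
ft_force: [-1.5, -0.9, -0.4]
grip_width: 0.0
```

Request:
{"op": "play_rows", "data": {
  "increments": [
    [[2,0.3,0,0],[4,0.6,0,0],[7,1.0,0,0],[10,1.5,0,0],[13,1.9,0,0],[16,2.4,0,0],[16,2.4,0,0]]
  ]
}}

```text
time: 11.75
tool_pos: [0.4377, -0.0127, 0.0146]
orientation: [-3.132, -0.035, -2.993]
ft_force: [-17.5, -0.5, 12.8]
grip_width: -0.0
```

```bash
python3 bub.py t14; python3 - <<'E'
from h import *
c=snap('wrist','w14')
E
```

```text
11.75 [ 0.4377 -0.0127  0.0146] [-17.5  -0.5  12.8] [-3.132 -0.035 -2.993]
foot_x_w 135.2
bubble u mm 39.45881562543259 wid 22.0
```

View pics/w14.png

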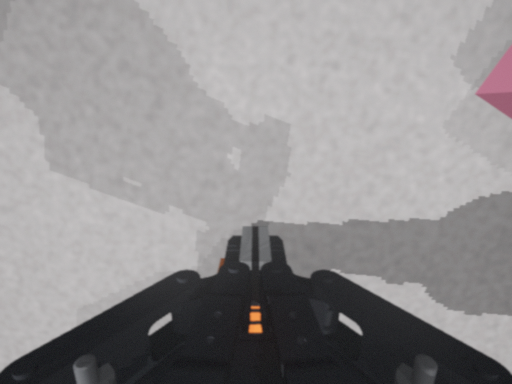

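View pics/t14.png

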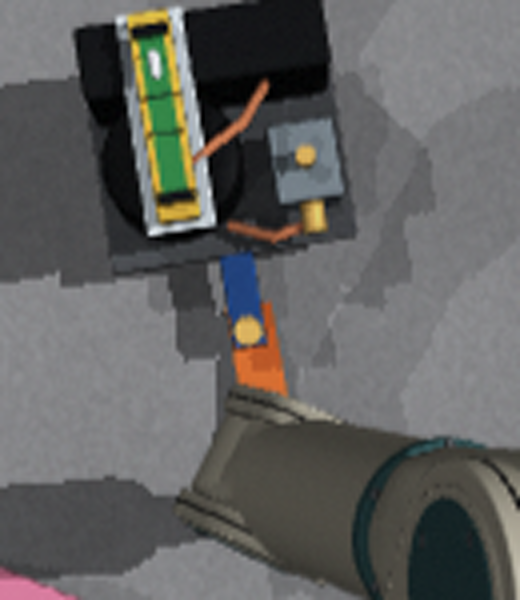

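Request:
{"op": "play_rows", "data": {
  "increments": [
    [[6,1,1,0],[12,1.8,1,0],[16,2.4,1,0],[20,3,1,0],[20,3,1,0],[8,1.2,1,0],[-4,-0.6,1,0],[-8,-1.2,1,0]]
  ]
}}

```text
time: 12.65
tool_pos: [0.4289, -0.0143, 0.016]
orientation: [-3.132, -0.036, -2.994]
ft_force: [-0.9, -0.1, 0.7]
grip_width: 0.001
```

```bash
python3 bub.py t15
```

```text
12.65 [ 0.4289 -0.0143  0.016 ] [-0.9 -0.1  0.7] [-3.132 -0.036 -2.994]
foot_x_w 144.1
bubble u mm 36.70116381172932 wid 22.0
```

View pics/t15.png

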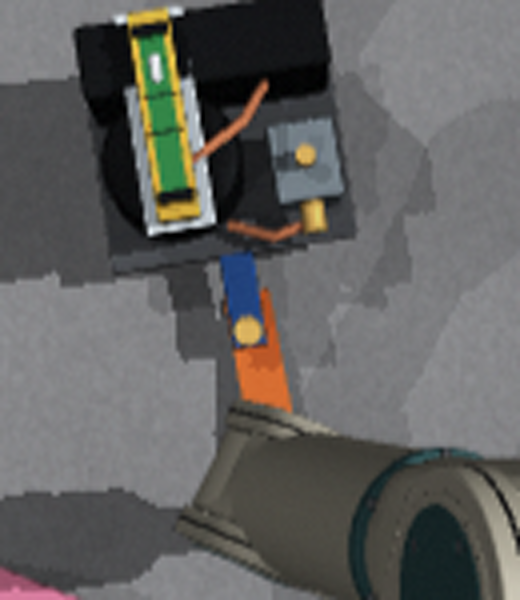

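```bash
cat > lat.py <<'E'
from h import *
import sys
c=capture('top')
def zp(x,y):return (x/4+170-.375,y/4+110-.375)
yaw=.15; d=np.array([np.cos(yaw),np.sin(yaw)]);n=np.array([-d[1],d[0]])
foot=np.array([.575,.0128])
for a in sys.argv[1:]:
    x,y,z=map(float,a.split(',')); P=ray(c,*zp(x,y),z)[:2]; print(a,P.round(4),'along',((P-foot)@d).round(4),'lat',((P-foot)@n).round(4))
s=read_state()['tool_pos'][:2]-foot;print('tool',s@d,s@n)
E
python3 lat.py 266,288,.003 291,406,.024 245,406,.024 237,355,.014 280,355,.014
python3 - <<'E'
from h import *
c=snap('wrist','w15')
E
```

```text
266,288,.003 [ 6.155e-01 -2.000e-04] along 0.0381 lat -0.0189
291,406,.024 [ 0.5199 -0.0203] along -0.0594 lat -0.0245
245,406,.024 [0.5198 0.0154] along -0.0542 lat 0.0108
237,355,.014 [0.5607 0.0221] along -0.0128 lat 0.0113
280,355,.014 [ 0.5608 -0.0116] along -0.0177 lat -0.022
tool -0.1474779727544537 -0.004819975628318923
```

View pics/w15.png

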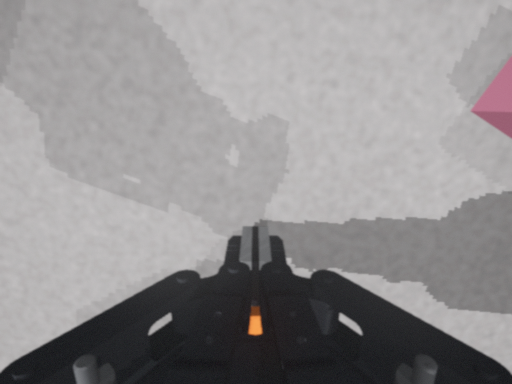

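Request:
{"op": "play_rows", "data": {
  "increments": [
    [[10,4.5,0,0],[18,5.7,0,0],[24,6.6,0,0],[30,7.5,0,0],[36,8.4,0,0],[40,9,0,0],[25,6.7,0,0],[14,5,0,0]]
  ]
}}

```text
time: 13.6
tool_pos: [0.4441, -0.0088, 0.0159]
orientation: [-3.133, -0.034, -2.994]
ft_force: [-0.3, 0.2, -0.1]
grip_width: -0.004
```

```bash
python3 bub.py t16; python3 lat.py
```

```text
13.6 [ 0.4441 -0.0088  0.0159] [-0.3  0.2 -0.1] [-3.133 -0.034 -2.994]
foot_x_w 128.2
bubble u mm 29.608345065564563 wid 22.5
tool -0.13303187659649746 -0.002086673353719334
```

View pics/t16.png

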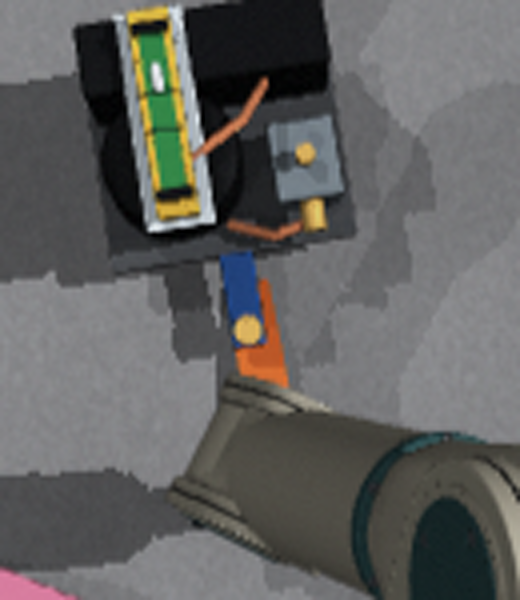

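Request:
{"op": "play_rows", "data": {
  "increments": [
    [[10,1.5,0,0],[16,2.4,0,0],[22,3.3,0,0],[28,4.2,0,0],[34,5.1,0,0],[37,5.6,0,0],[25,3.7,0,0],[14,2.1,0,0]]
  ]
}}

```text
time: 14.5
tool_pos: [0.4592, -0.0066, 0.0159]
orientation: [-3.133, -0.033, -2.994]
ft_force: [0.5, 0.2, -0.0]
grip_width: -0.002
```

```bash
python3 bub.py t17; python3 lat.py
```

```text
14.5 [ 0.4592 -0.0066  0.0159] [ 0.5  0.2 -0. ] [-3.133 -0.033 -2.994]
foot_x_w 113.0
bubble u mm 19.773804980842836 wid 21.0
tool -0.11864642511960244 -0.002205212208991413
```

View pics/t17.png

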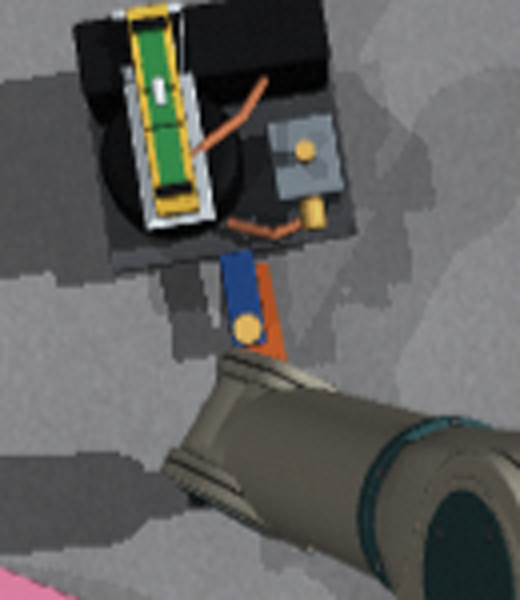

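```bash
cat >> bub.py <<'E'
    # vial ends: green/black crossings at both ends -> middle
    G=p[:,1]; 
    def cross(sl,th):
        i=np.nonzero(sl)[0]; k=i[np.argmin(np.abs(np.diff((G[i]>th).astype(int))-0)==0)] ; return u[k]
    lo=u[(u<-.03)&(G>75)&(p[:,0]<G*.7)].min(); hi=u[(u>.03)&(G>75)&(p[:,0]<G*.98)&(u<.075)].max()
    dk=np.clip(120-G,0,None); 
    L=[]
    for mid0 in (lo+hi)/2+np.array([-.0135,.0135]):
        mm=np.abs(u-mid0)<.006; L.append((dk[mm]*u[mm]).sum()/dk[mm].sum())
    b=(w*u).sum()/w.sum()
    print('ends',lo,hi,'mid',round((lo+hi)*500,2),'lines',np.round(np.array(L)*1e3,2),'midl',round(sum(L)*500,2),'BUBBLE rel',round(b*1e3-sum(L)*500,2),round(b*1e3-(lo+hi)*500,2))
E
python3 bub.py t18 v | awk 'NR<4||/BUB/||1' 
```

```text
14.6 [ 0.458  -0.0071  0.016 ] [-0.9 -0.6  0.4] [-3.131 -0.035 -2.993]
foot_x_w 114.2
bubble u mm 19.76875718521806 wid 21.0
-70 [111 107  93]
-68 [119 101  55]
-66 [187 151  55]
-64 [206 168  62]
-62 [206 167  62]
-60 [190 153  56]
-58 [146 116  42]
-56 [87 70 29]
-54 [40 34 23]
-52 [21 21 23]
-50 [21 24 25]
-48 [29 55 38]
-46 [ 43 107  59]
-44 [ 48 126  68]
-42 [ 50 134  71]
-40 [ 51 136  72]
-38 [ 51 135  72]
-36 [ 51 135  72]
-34 [ 51 136  72]
-32 [ 51 135  71]
-30 [ 51 136  72]
-28 [ 52 136  72]
-26 [ 51 135  71]
-24 [ 51 135  71]
-22 [ 51 135  71]
-20 [ 51 135  71]
-18 [ 51 136  71]
-16 [ 51 136  72]
-14 [ 51 136  72]
-12 [ 51 135  71]
-10 [ 50 134  71]
-8 [ 46 120  65]
-6 [35 85 48]
-4 [ 40 105  57]
-2 [ 47 124  66]
0 [ 51 135  72]
2 [ 51 135  72]
4 [ 51 134  71]
6 [ 52 133  72]
8 [ 64 125  80]
10 [116 152 128]
12 [174 190 184]
14 [190 204 198]
16 [195 208 203]
18 [196 207 204]
20 [198 206 205]
22 [201 208 207]
24 [203 209 209]
26 [203 209 210]
28 [152 176 162]
30 [ 99 150 114]
32 [ 57 134  76]
34 [ 52 135  72]
36 [ 51 135  71]
38 [ 51 135  71]
40 [ 50 135  70]
42 [ 50 135  70]
44 [ 51 135  70]
46 [ 51 135  70]
48 [ 51 135  71]
50 [ 51 135  71]
52 [ 51 135  71]
54 [ 50 135  71]
56 [ 50 135  70]
58 [ 49 134  70]
60 [ 45 123  64]
62 [37 99 51]
64 [23 57 31]
66 [19 31 24]
68 [19 20 22]
70 [25 25 24]
ends -0.046999999999999986 0.06300000000000011 mid 8.0 lines [-5.53   nan] midl nan BUBBLE rel nan 11.77bub.py:34: RuntimeWarning: invalid value encountered in scalar divide
  mm=np.abs(u-mid0)<.006; L.append((dk[mm]*u[mm]).sum()/dk[mm].sum())
```

Request:
{"op": "play_rows", "data": {
  "increments": [
    [[8,1.2,0,0],[13,1.9,0,0],[18,2.7,0,0],[23,3.4,0,0],[27,4,0,0],[29.5,4.4,0,0],[18,2.7,0,0],[10,1.5,0,0]]
  ]
}}

```text
time: 15.45
tool_pos: [0.47, -0.005, 0.0161]
orientation: [-3.132, -0.032, -2.993]
ft_force: [0.3, 0.1, -0.8]
grip_width: -0.001
```

```bash
python3 bub.py t19; python3 lat.py
```

```text
15.45 [ 0.47   -0.005   0.0161] [ 0.3  0.1 -0.8] [-3.132 -0.032 -2.993]
foot_x_w 102.1
bubble u mm 13.066202276402821 wid 22.0
ends -0.044999999999999984 0.06400000000000011 mid 9.5 lines [-4.28   nan] midl nan BUBBLE rel nan 3.57
tool -0.10671260585870833 -0.002168104233320896bub.py:34: RuntimeWarning: invalid value encountered in scalar divide
  mm=np.abs(u-mid0)<.006; L.append((dk[mm]*u[mm]).sum()/dk[mm].sum())
```

View pics/t19.png

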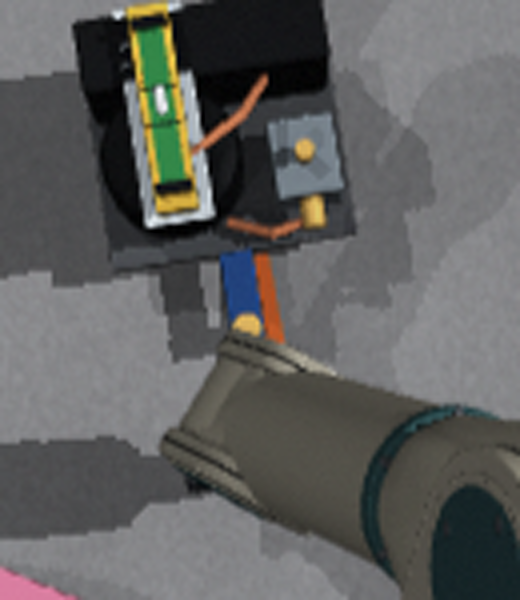

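Request:
{"op": "play_rows", "data": {
  "increments": [
    [[4,0.6,0,0],[8,1.2,0,0],[12,1.8,0,0],[15.5,2.3,0,0],[18.5,2.8,0,0],[21,3.1,0,0],[11,1.6,0,0],[3,0.5,0,0]]
  ]
}}

```text
time: 16.35
tool_pos: [0.4737, -0.0045, 0.0162]
orientation: [-3.132, -0.031, -2.993]
ft_force: [0.7, -0.4, 1.0]
grip_width: 0.0
```

```bash
python3 bub.py t20 2>/dev/null; python3 lat.py
```

```text
16.35 [ 0.4737 -0.0045  0.0162] [ 0.7 -0.4  1. ] [-3.132 -0.031 -2.993]
foot_x_w 98.4
bubble u mm 10.672583456946336 wid 21.0
ends -0.044499999999999984 0.06450000000000011 mid 10.0 lines [-2.84 23.68] midl 10.42 BUBBLE rel 0.25 0.67
tool -0.10293725190867761 -0.0021892015107593103
```

View pics/t20.png

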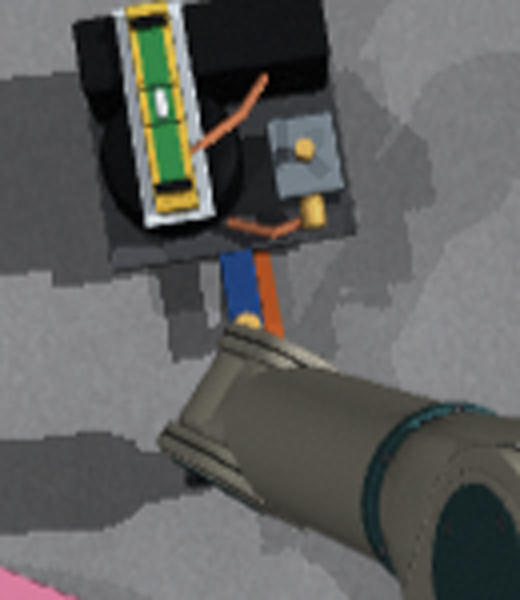

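Request:
{"op": "play_rows", "data": {
  "increments": [
    [[-15,-2,10,0],[-25,-3.7,40,0],[-25,-3.7,85,0],[-25,-3.7,130,0],[-25,-3.7,175,0],[-25,-3.7,220,0],[-25,-3.7,260,0],[-25,-3.7,290,0]]
  ]
}}

```text
time: 17.25
tool_pos: [0.4506, -0.0078, 0.3098]
orientation: [-3.132, -0.026, -2.993]
ft_force: [1.0, -0.3, -0.1]
grip_width: -0.001
```

```bash
python3 bub.py t21 2>/dev/null
```

```text
17.25 [ 0.4506 -0.0078  0.3098] [ 1.  -0.3 -0.1] [-3.132 -0.026 -2.993]
foot_x_w 121.7
bubble u mm 10.677407792625344 wid 20.5
ends -0.044499999999999984 0.06450000000000011 mid 10.0 lines [-2.95 23.85] midl 10.45 BUBBLE rel 0.23 0.68
```

Request:
{"op": "play_rows", "data": {
  "increments": [
    [[40,12,0,0],[80,23,0,0],[120,34,0,0],[160,46,0,0],[200,57,0,0],[240,68,0,0],[270,78,0,0],[280,80,0,0]]
  ]
}}

```text
time: 18.1
tool_pos: [0.7358, 0.075, 0.3119]
orientation: [-3.133, -0.018, -2.993]
ft_force: [0.3, 1.0, 0.0]
grip_width: -0.001
```

Request:
{"op": "play_rows", "data": {
  "increments": [
    [[0,0,0,0],[0,0,0,0]]
  ]
}}

```text
time: 18.3
tool_pos: [0.736, 0.0754, 0.3113]
orientation: [-3.134, -0.018, -2.993]
ft_force: [-0.7, -0.5, 0.4]
grip_width: 0.002
```

```bash
python3 - <<'E'
from h import *
s=read_state();print(s['tool_pos'],s['time'],s['ft_force'])
c=snap('wrist','w21')
E
```

```text
[0.73603289 0.07543319 0.31128628] 18.3 [-0.69897311 -0.46017723  0.44332226]
```

View pics/w21.png

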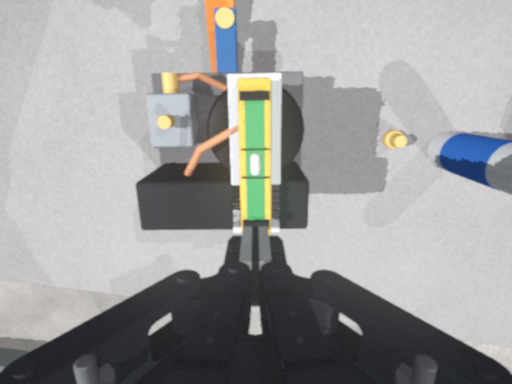

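View pics/t21.png

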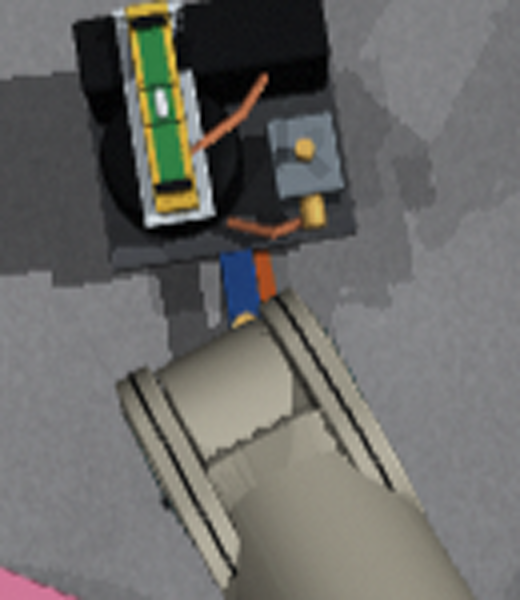

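```bash
python3 - <<'E'
from h import *
im=cv2.imread('pics/w21.png')[:,:,::-1].astype(float)
p=im[138:192,252:259].mean(1)
for i,r in enumerate(p): print(138+i,r.astype(int),im[138+i,247:250,1].mean().astype(int),im[138+i,261:264,1].mean().astype(int))
E
```

```text
138 [124 211 142] 211 211
139 [123 210 142] 211 211
140 [124 211 142] 211 211
141 [124 211 142] 210 211
142 [124 211 142] 211 211
143 [124 211 143] 211 211
144 [123 210 142] 210 211
145 [123 210 142] 210 211
146 [122 209 141] 211 208
147 [118 200 135] 203 202
148 [105 165 114] 169 167
149 [101 137 101] 133 142
150 [110 175 121] 164 181
151 [120 203 138] 201 206
152 [128 209 146] 210 212
153 [163 210 171] 210 212
154 [210 224 211] 210 211
155 [238 241 237] 211 210
156 [247 248 247] 212 207
157 [250 250 249] 213 205
158 [251 251 250] 213 206
159 [251 251 251] 213 209
160 [251 252 251] 212 210
161 [251 251 251] 211 210
162 [251 251 251] 211 210
163 [251 252 251] 211 210
164 [251 252 251] 212 210
165 [251 252 251] 212 211
166 [252 252 251] 211 211
167 [252 252 251] 212 209
168 [252 252 252] 212 203
169 [252 252 252] 212 201
170 [252 252 251] 212 201
171 [251 252 251] 212 205
172 [250 250 250] 211 209
173 [246 248 246] 210 210
174 [226 238 227] 211 210
175 [172 211 179] 204 204
176 [118 178 130] 178 179
177 [ 98 139 102] 134 139
178 [104 164 115] 154 164
179 [116 201 136] 198 201
180 [119 210 142] 210 209
181 [119 210 142] 210 211
182 [119 210 141] 210 211
183 [118 209 141] 210 210
184 [118 209 140] 210 211
185 [119 209 141] 210 210
186 [118 209 140] 210 209
187 [118 209 140] 211 210
188 [118 209 141] 210 210
189 [118 209 140] 210 210
190 [117 209 140] 210 210
191 [117 209 140] 210 210
```

Request:
{"op": "play_rows", "data": {
  "increments": [
    [[-40,-12,20,0],[-80,-23,40,0],[-120,-35,60,0],[-160,-47,60,0],[-200,-60,60,0],[-240,-90,60,0],[-260,-130,60,0],[-270,-170,60,0]]
  ]
}}

```text
time: 19.15
tool_pos: [0.4626, -0.0963, 0.3725]
orientation: [-3.129, -0.019, -2.992]
ft_force: [0.6, -0.0, 0.2]
grip_width: 0.002
```

Request:
{"op": "play_rows", "data": {
  "increments": [
    [[-10,-40,0,0],[-20,-80,0,0],[-20,-110,0,0],[-20,-110,0,0]]
  ]
}}

```text
time: 19.55
tool_pos: [0.4406, -0.2118, 0.3722]
orientation: [-3.127, -0.02, -3.001]
ft_force: [0.4, -0.0, 0.1]
grip_width: 0.001
```

```bash
python3 bub.py t22 2>/dev/null; python3 - <<'E'
from h import *
c=snap('side','s22')
z=cv2.resize(c['image'][160:250,150:310],None,fx=4,fy=4,interpolation=cv2.INTER_CUBIC);cv2.imwrite('pics/s22z.png',z[:,:,::-1])
E
```

```text
19.55 [ 0.4406 -0.2118  0.3722] [ 0.4 -0.   0.1] [-3.127 -0.02  -3.001]
foot_x_w 162.0
bubble u mm 10.67789532174446 wid 20.5
ends -0.044499999999999984 0.06450000000000011 mid 10.0 lines [-2.87 23.78] midl 10.45 BUBBLE rel 0.22 0.68
```

View pics/t22.png

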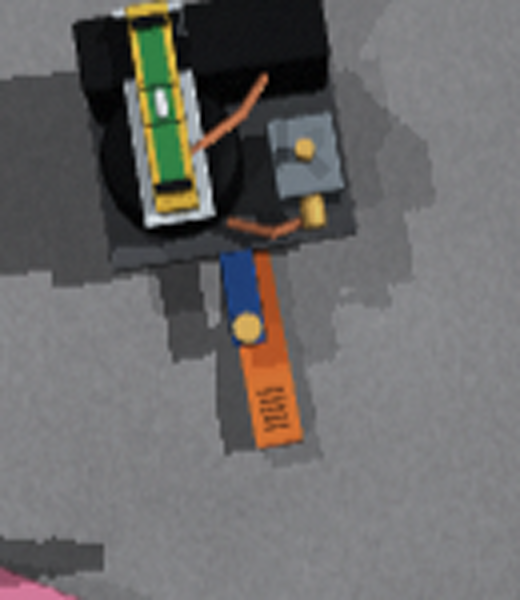

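View pics/s22z.png

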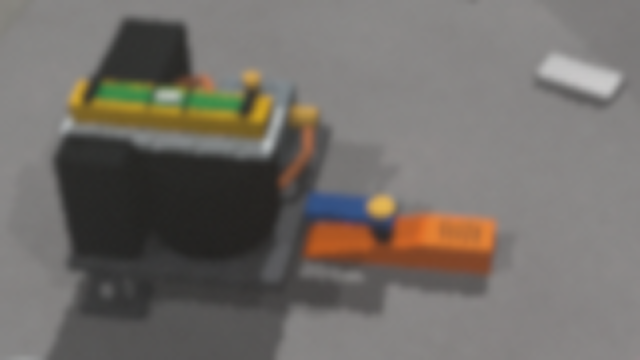

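```bash
python3 lat.py 258,447,.027 302,440,.027 243,350,.021 286,350,.021 267,255,.003 | grep lat
```

```text
258,447,.027 [0.4879 0.0051] along -0.0873 lat 0.0054
302,440,.027 [ 0.4934 -0.0288] along -0.0869 lat -0.029
243,350,.021 [0.5638 0.0173] along -0.0104 lat 0.0061
286,350,.021 [ 0.5639 -0.0163] along -0.0153 lat -0.0271
267,255,.003 [ 0.6421 -0.0009] along 0.0643 lat -0.0236
```

```bash
python3 -c "
from plant import *
print(hand_in())"
```

```text
the job is handed in; nothing more can be done
None
```

I set the smaller orange wedge nose-first under the front foot and pushed it in until the bubble sat between its lines. Then I backed the arm clear and handed in at about 20 s. `hand_in()` gives no verdict, so these are my own last checks.

- **Bubble:** about 0.2 to 0.7 mm from centre (foot slightly low) in the top view. A close wrist view gave about 1.0 mm. The reading held steady for about 3 s after I let go. The two views disagree by up to 0.8 mm, but both are inside the ±2 mm limit.
- **Shim position:** it looks flat on the bench in the side view, though I did not measure its tilt. The foot is on the slope, about 60 mm ahead of the shim's origin. It stands about 9 mm off the shim's centre line, against a limit of 18 mm.
- **What went wrong on the way:** pushing with the shim gripped stalled at about 16 N because the tool tilted. I let go and pushed from behind the tail with the fingers closed. The shim drifted sideways and turned slightly, which is why the foot is off centre.
- **Forces:** the wrist force was at most about 17.5 N in the readings, which come only at the end of each move. I could not read the force between shim and unit directly.
- **Everything else:** I did not bring the arm or fingers against the unit or any other thing on the bench. I did not measure the other things' positions again at the end.

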